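Hang brackets and footpegs in chains and mask the head cover for priming

TASK

Get the washed parts ready for primer. Push the two red masking plugs fully home in the plug wells of the head cover, flange flush on its top face; hang every steel bracket by its eye on a prong of the paint stand, and hook each green footpeg into the bottom loop of a hanging bracket, no more than one under each. Last of all, when everything is plugged and hung, swing the blue overspray screen round towards you until it stands square to the beam; leave the other things on the bench where they are.

Things in the scene. Friction and masses are not known exactly. Their poses are not given: they have to be found in the camera images.
- stand: Paint stand, fixed: drip tray, two 16 mm posts (x = +60, y = -182, +182 mm), a beam across them (20 mm high, 304 mm up) with three prongs, 8 mm round, at y = -115, 0, +115 mm, pointing along -x. Each lies level, centre line 298 mm above the bench, from x = +12 to -8, then turns up to its end at x = -20, 308 mm. Origin: bench level, middle prong's x = 0; x away from the robot, z up.
- screen (a joint): Angle (rad) of the blue overspray screen, a stiff panel 130 mm wide, hung on an upright hinge by the stand's right-hand (-y) post, lower edge 120 mm above the bench. 0 = in line with the beam, pointing along the stand's -y; grows as it swings towards the robot; 1.571 = square to the beam, along the stand's -x. Range -0.4 to 2.3. Stiff hinge (0.22 N m): stays where it is left.
- screen_edge (a point): Middle of the screen's bare top edge, 310 mm above the bench; the panel (10 mm thick, trim 12 mm) can be pinched here from above. The frame turns with the screen: z up, y towards the hinge, x square to the panel. The upright hinge line is 80 mm along +y from here (stand x = +60, y = -197 mm).
- rack: Timber draining rack, fixed: grooved block 170 x 210 mm, 32 mm high. Origin: bench level, centre of underside. Grooves along its y at x = -65, 0, +65 mm, 10 mm wide, 26 mm deep, floor 6 mm above the bench. Brackets stand in them upright in the column near y = +50 mm, footpegs near y = -60 mm, their pegs towards the rack's -x (the robot).
- bracket0_mid (a point): (May be absent.) Bare steel hanger bracket, 105 mm tall: centre of its cross tube, 100 mm long (y), 16 mm thick (x), 20 mm high, 55 mm above the lower end. z up, x square to its face. Above the tube an eye, 30 mm wide (y), open from z = +10 to +42 mm; its roof slopes to a peak, and a prong's centre line seats at z = +38 mm. Below the tube the loop. Eye and loop frames are 8 mm thick (x).
- bracket0_loop (a point): (May be absent.) That bracket's lower loop: middle of its round bottom bar (along y, 8 mm thick), which dips here so that a hook settles. 50 mm below the tube's centre, 5 mm above the lower end. The loop's opening above the bar is 32 mm wide (y) and 36 mm high. Same axes as the bracket.
- bracket1_mid (a point): (May be absent.) Bare steel hanger bracket, 105 mm tall: centre of its cross tube, 100 mm long (y), 16 mm thick (x), 20 mm high, 55 mm above the lower end. z up, x square to its face. Above the tube an eye, 30 mm wide (y), open from z = +10 to +42 mm; its roof slopes to a peak, and a prong's centre line seats at z = +38 mm. Below the tube the loop. Eye and loop frames are 8 mm thick (x).
- bracket1_loop (a point): (May be absent.) That bracket's lower loop: middle of its round bottom bar (along y, 8 mm thick), which dips here so that a hook settles. 50 mm below the tube's centre, 5 mm above the lower end. The loop's opening above the bar is 32 mm wide (y) and 36 mm high. Same axes as the bracket.
- bracket2_mid (a point): (May be absent.) Bare steel hanger bracket, 105 mm tall: centre of its cross tube, 100 mm long (y), 16 mm thick (x), 20 mm high, 55 mm above the lower end. z up, x square to its face. Above the tube an eye, 30 mm wide (y), open from z = +10 to +42 mm; its roof slopes to a peak, and a prong's centre line seats at z = +38 mm. Below the tube the loop. Eye and loop frames are 8 mm thick (x).
- bracket2_loop (a point): (May be absent.) That bracket's lower loop: middle of its round bottom bar (along y, 8 mm thick), which dips here so that a hook settles. 50 mm below the tube's centre, 5 mm above the lower end. The loop's opening above the bar is 32 mm wide (y) and 36 mm high. Same axes as the bracket.
- footpeg0_grip (a point): (May be absent.) Green motorcycle footpeg: point to grip on its peg (20 mm wide in y, 20 mm high, 104 mm long, running along -x from a plate 36 x 64 x 8 mm), 16 mm from its free end. z up, x from here towards the plate, whose lower end is 56 mm below this point and 92 mm ahead. The wire hook on top opens ahead (+x). 117 mm tall in all, about 0.1 kg, its weight nearly under the hook: grip firmly.
- footpeg0_hook (a point): (May be absent.) Seat under the peak of that footpeg's wire hook, 80 mm ahead (+x) of its grip point and 48 mm higher: lies on a bracket's loop point when hung. Wire 6 mm thick, in the x-z plane: shank 13 mm behind the seat (-x), peak 10 mm above it, open tip 14 mm ahead, its underside 10 mm below the seat; the space under the tip is open for 30 mm.
- footpeg1_grip (a point): (May be absent.) Green motorcycle footpeg: point to grip on its peg (20 mm wide in y, 20 mm high, 104 mm long, running along -x from a plate 36 x 64 x 8 mm), 16 mm from its free end. z up, x from here towards the plate, whose lower end is 56 mm below this point and 92 mm ahead. The wire hook on top opens ahead (+x). 117 mm tall in all, about 0.1 kg, its weight nearly under the hook: grip firmly.
- footpeg1_hook (a point): (May be absent.) Seat under the peak of that footpeg's wire hook, 80 mm ahead (+x) of its grip point and 48 mm higher: lies on a bracket's loop point when hung. Wire 6 mm thick, in the x-z plane: shank 13 mm behind the seat (-x), peak 10 mm above it, open tip 14 mm ahead, its underside 10 mm below the seat; the space under the tip is open for 30 mm.
- well0 (a point): Centre of the mouth of one of the two plug wells in the top face of the grey aluminium cylinder head cover (122 x 190 mm, face 58 mm above the bench, fixed; wells 84 mm apart along its length). Bore 39 mm across with a small chamfer, 21 mm deep. z up.
- well1 (a point): Centre of the mouth of one of the two plug wells in the top face of the grey aluminium cylinder head cover (122 x 190 mm, face 58 mm above the bench, fixed; wells 84 mm apart along its length). Bore 39 mm across with a small chamfer, 21 mm deep. z up.
- plug0_mid (a point): Red masking plug standing on its narrow end, 48 mm high, 45 g: the point half-way up, on its axis at the top of its flange. Flange 44 mm across and 6 mm thick, directly below this point; under it an 18 mm long body tapering from 35 to 29 mm across; above it a round pull knob 20 mm across, 24 mm high, to grip. Home: flange on the cover's face, this point 6 mm above the well's mouth.
- plug1_mid (a point): Red masking plug standing on its narrow end, 48 mm high, 45 g: the point half-way up, on its axis at the top of its flange. Flange 44 mm across and 6 mm thick, directly below this point; under it an 18 mm long body tapering from 35 to 29 mm across; above it a round pull knob 20 mm across, 24 mm high, to grip. Home: flange on the cover's face, this point 6 mm above the well's mouth.
- dispenser: Yellow hand cleaner pump dispenser, 72 mm across, 193 mm tall; origin at its underside. Not part of the job: leave it where it is.
- spanner: Chrome box spanner lying flat, 150 mm long; origin at its underside. Not part of the job: leave it where it is.
- bin: Clear acrylic parts bin, 90 x 150 x 65 mm; origin at its underside. Not part of the job: leave it where it is.
- punch: Steel pin punch lying flat, 115 mm long; origin at its underside. Not part of the job: leave it where it is.
- rivet_tool: Lever-action rivet tool lying flat with orange handles, 225 mm long; origin at its underside. Not part of the job: leave it where it is.
- spray_can: Grey primer spray can with a red cap, 62 mm across, 190 mm tall; origin at its underside. Not part of the job: leave it where it is.

How it is judged (in metres and radians):
On the way, in this order (a step that is already met when the one before it is completed fails the run):
1. both plugs are home, every bracket hangs on a prong and every footpeg hangs in the loop of a bracket (x of bracket0_mid in the frame of stand between -0.025 and 0.045 m and y of bracket0_mid in the frame of stand between -0.135 and 0.135 m and z of bracket0_mid in the frame of stand between 0.252 and 0.27 m and angle between each of bracket0_mid, bracket1_mid, bracket2_mid's own z axis and vertical below 0.2 rad and x of bracket1_mid in the frame of stand between -0.025 and 0.045 m and y of bracket1_mid in the frame of stand between -0.135 and 0.135 m and z of bracket1_mid in the frame of stand between 0.252 and 0.27 m and x of bracket2_mid in the frame of stand between -0.025 and 0.045 m and y of bracket2_mid in the frame of stand between -0.135 and 0.135 m and z of bracket2_mid in the frame of stand between 0.252 and 0.27 m and (distance between footpeg0_hook and bracket0_loop below 0.009 m or distance between footpeg0_hook and bracket1_loop below 0.009 m or distance between footpeg0_hook and bracket2_loop below 0.009 m) and angle between each of footpeg0_hook, footpeg1_hook's own z axis and vertical below 0.25 rad and (distance between footpeg1_hook and bracket0_loop below 0.009 m or distance between footpeg1_hook and bracket1_loop below 0.009 m or distance between footpeg1_hook and bracket2_loop below 0.009 m) and distance between footpeg0_hook and footpeg1_hook above 0.045 m and ((horizontal distance between plug0_mid and well0 below 0.004 m and distance between plug0_mid and well0 below 0.009 m) or (horizontal distance between plug0_mid and well1 below 0.004 m and distance between plug0_mid and well1 below 0.009 m)) and angle between each of plug0_mid, plug1_mid's own z axis and vertical below 0.07 rad and ((horizontal distance between plug1_mid and well0 below 0.004 m and distance between plug1_mid and well0 below 0.009 m) or (horizontal distance between plug1_mid and well1 below 0.004 m and distance between plug1_mid and well1 below 0.009 m))), for 0.2 s.
2. the screen stands square to the beam (value of joint screen between 1.46 and 1.68 rad), for 0.2 s.
At the end, for the whole second after the job is handed in: Each bracket hangs on a prong (height within 9 mm, 0.2 rad of upright), each footpeg in the loop of its own bracket (hook seat within 9 mm of the bar, 0.25 rad); plugs in the wells (4 mm of centre, flange within 3 mm of the face, 0.07 rad); screen at 1.57 +-0.11 rad; all below 0.05 m/s (all of step 1 and all of step 2 and linear speed of each of bracket0, bracket1, bracket2, footpeg0, footpeg1, plug0, plug1 below 0.05 m/s); the robot touches nothing.
It fails at once if one of the other things on the bench is pushed more than 40 mm or knocked over ((distance of dispenser from where it was at the start of the episode above 0.04 m or angle between dispenser's own z axis and vertical above 0.5 rad) or (distance of spanner from where it was at the start of the episode above 0.04 m or angle between spanner's own z axis and vertical above 0.5 rad) or (distance of bin from where it was at the start of the episode above 0.04 m or angle between bin's own z axis and vertical above 0.5 rad) or (distance of punch from where it was at the start of the episode above 0.04 m or angle between punch's own z axis and vertical above 0.5 rad) or (distance of rivet_tool from where it was at the start of the episode above 0.04 m or angle between rivet_tool's own z axis and vertical above 0.5 rad) or (distance of spray_can from where it was at the start of the episode above 0.04 m or angle between spray_can's own z axis and vertical above 0.5 rad)).
Of bracket0, bracket1, bracket2 only 2 to 3 are there at a start; the rules pass over those that are not, and their reading is None.
Of footpeg0, footpeg1 only 1 to 2 are there at a start; the rules pass over those that are not, and their reading is None.
At some moment in a run one of plug0, plug1 may be knocked a few centimetres aside while the robot is not near it.
It also fails if it takes over 210 s, if anything falls off the work surface, if the arm or the gripper's body presses on something with over 40 N, if the wrist force passes 120 N, or if a joint passes its speed limit or range.

ROBOT

A 6-joint arm with a two-finger parallel gripper is mounted at the origin on the work surface. World frame = base frame: x ahead of the robot, y to its left, z up, the work surface at z = 0. Lengths are in mm, angles in rad, forces in N, time in s.
With the tool pointing down it reaches from about 350 to 975 mm from the base axis. Payload 7.1 kg.
Tool frame: the origin (TCP) lies on the front face of the gripper's body, between the roots of the fingers; the fingertips stand 80 mm ahead of it and the grasp point (between the pads) lies 61 mm ahead of it (env.tips_ahead is the distance from the TCP to the fingertips, in mm); z points along the fingers, y is the direction in which the jaws open and shut (so a half turn about z gives the same grasp; the last joint's range is limited). The gripper opens to 88 mm and grips with 3 to 60 N. Pads are 20 mm wide; open, the fingers measure 115 mm over their backs; the gripper's body (75 mm by 178 mm) begins 61 mm behind the grasp point.
Start: joints at [1.248, 0.423, 1.63, -0, 1.089, -0.019], TCP at [186.936, 596.373, 302.675] pointing down, gripper open.
Joint ranges: [-3, 3], [-0.9, 2.11], [0.09, 2.58], [-1.31, 4.45], [0.11, 2.69], [-2.54, 2.54]. Speed limits (rad/s): [2.39, 2.39, 3.01, 3.14, 3.14, 3.14].

INTERFACE

Orientations are given as a unit quaternion [x, y, z, w].
In Python, from station import env, set_gripper, viewer, workorder gives the robot as it stands. Calls block until the motion is done:
- env.reach(position, orientation): joint-space move of the TCP to a pose.
- env.move_l(position, rot=None, rate=150, f_stop=None): straight line of the TCP; rot=None keeps the orientation; rate is the mean speed in mm/s. With f_stop (N) it stops when the force on the tool has changed by that much, and returns True; else False.
- env.move_joints(angles): joint-space move.
- set_gripper(opening): finger opening in mm; the grip force is fixed at half the most; returns when the fingers have stopped.
- env.hold(seconds).
- env.ik(position, orientation): joint angles nearest the present ones, or None.
- env.read_state(): the state.
- viewer.camera(name): name is "scene" or "top"; returns the picture (480x640x3 uint8, blue, green, red); there is no depth.
- viewer.camera_params(name): a dict with "fx", "fy", "cx", "cy" (pixels), "pose" (4x4, takes a point from camera to world coordinates). Camera axes: x right, y up, looking along -z (the intrinsics and any distortion apply to the point x, -y, -z); pixel columns grow to the right and rows downward; lengths in mm; the calibration is good to about 2 mm. A picture is of the moment at which its call begins. camera_params takes no time and is no camera call.
A pose or a line that the arm cannot do raises env.IKError and nothing moves.
- workorder.sign_off(): hands the job in, once; it reports no verdict.
The state is a dict: "time_s": time; "qpos": joint angles; "dq": joint speeds; "tau": joint torques, N m; "tool_pos": TCP position; "orientation": TCP orientation; "force": force on the tool from outside, world axes, zero at the start; "wrist_torque": the same for the moment, N m; "width": finger opening in mm.
Only numpy, scipy, OpenCV 4.12 (cv2) and the standard library are available. Lean on these libraries where they do the work, as an engineer would, in place of code of your own. Each camera call takes 0.05 s, during which the arm holds its last target. There are 200 camera calls.

## Working session

There is one attempt and no reset: what is moved stays moved. The work goes in short steps, each a Python script; the robot and the scene stay as the last script left them, time stands still between calls to the robot, and variables do not carry over. Pictures are saved under pics/ and viewed, about 12 in all and at most 16, crops included, and the job is handed in when it is done.

```bash
ls; mkdir -p pics; python3 - <<'E'
from station import env, set_gripper, viewer, workorder
import cv2,numpy as np
np.set_printoptions(suppress=True,precision=4)
for n in("scene","top"):
    cv2.imwrite(f"pics/{n}0.png",viewer.camera(n)); print(viewer.camera_params(n))
print(env.read_state())
E
```

```text
pics
{'fx': 598.410837967789, 'fy': 598.410837967789, 'cx': 316.6660454346802, 'cy': 231.50348802264347, 'pose': array([[  -0.7649,   -0.396 ,    0.508 , 1275.9882],
       [   0.6438,   -0.4454,    0.6222,  823.5884],
       [  -0.0202,    0.803 ,    0.5957,  982.1062],
       [   0.    ,    0.    ,    0.    ,    1.    ]])}
{'fx': 558.4000757075922, 'fy': 558.4000757075922, 'cx': 315.423960286102, 'cy': 233.5352227404217, 'pose': array([[   0.0156,    0.9793,   -0.2018,  300.3485],
       [  -0.9999,    0.0157,   -0.0008,  -27.9749],
       [   0.0024,    0.2018,    0.9794, 1562.5319],
       [   0.    ,    0.    ,    0.    ,    1.    ]])}
{'time_s': 0.1, 'qpos': array([ 1.248 ,  0.4238,  1.6306, -0.    ,  1.0886, -0.019 ]), 'dq': array([ 0.0007, -0.0011, -0.0022, -0.0013,  0.0003,  0.0001]), 'tau': array([ -0.0008, -54.5613, -27.4324,   0.0645,   0.0189,  -0.0001]), 'tool_pos': array([186.8265, 596.0128, 301.9709]), 'orientation': array([ 0.1513,  0.9885, -0.0007, -0.0001]), 'force': array([-0.6163, -0.0403, -0.5089]), 'wrist_torque': array([ 0.0051,  0.0313, -0.0139]), 'width': 88.10305363249107}
```

View pics/scene0.png

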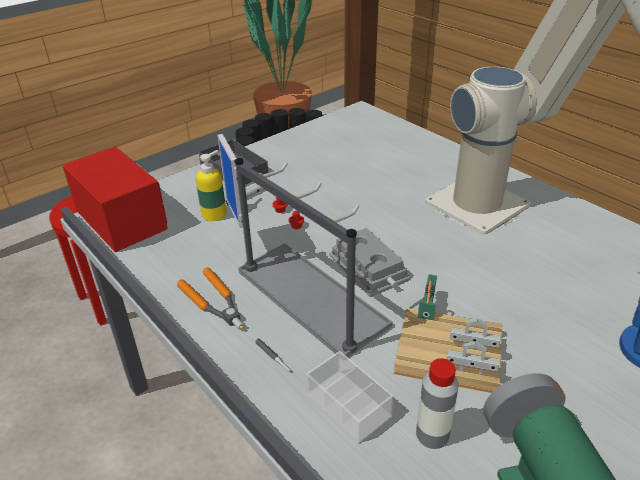

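View pics/top0.png

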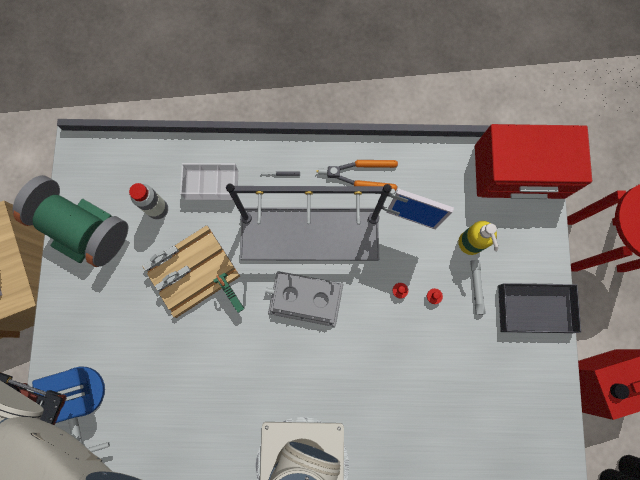

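The pictures show two brackets (rack, top view ~(160,262) and (175,278)), one footpeg (~(230,292)), the cover (~(305,298)), two plugs (~(400,290), (435,297)), and the screen at ~(420,210). I'll crop closer for measuring.

```bash
python3 - <<'E'
import cv2,numpy as np
t=cv2.imread("pics/top0.png"); s=cv2.imread("pics/scene0.png")
def crop(im,x0,y0,w,h,k):
    c=cv2.resize(im[y0:y0+h,x0:x0+w],None,fx=k,fy=k,interpolation=cv2.INTER_CUBIC)
    for u in range(x0-x0%10+10,x0+w,10):
        cv2.line(c,((u-x0)*k,0),((u-x0)*k,5),(0,255,255),1)
        if u%20==0: cv2.putText(c,str(u),((u-x0)*k-8,16),0,.35,(0,0,255),1)
    for v in range(y0-y0%10+10,y0+h,10):
        cv2.line(c,(0,(v-y0)*k),(5,(v-y0)*k),(0,255,255),1)
        cv2.putText(c,str(v),(7,(v-y0)*k+4),0,.35,(0,0,255),1)
    return c
cv2.imwrite("pics/c1.png",crop(t,135,220,130,100,6))
cv2.imwrite("pics/c2.png",np.vstack([crop(t,260,265,190,68,4),crop(t,225,180,190,82,4)]))
cv2.imwrite("pics/c3.png",crop(s,390,265,130,98,6))
E
```

```text
(no output)
```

View pics/c1.png

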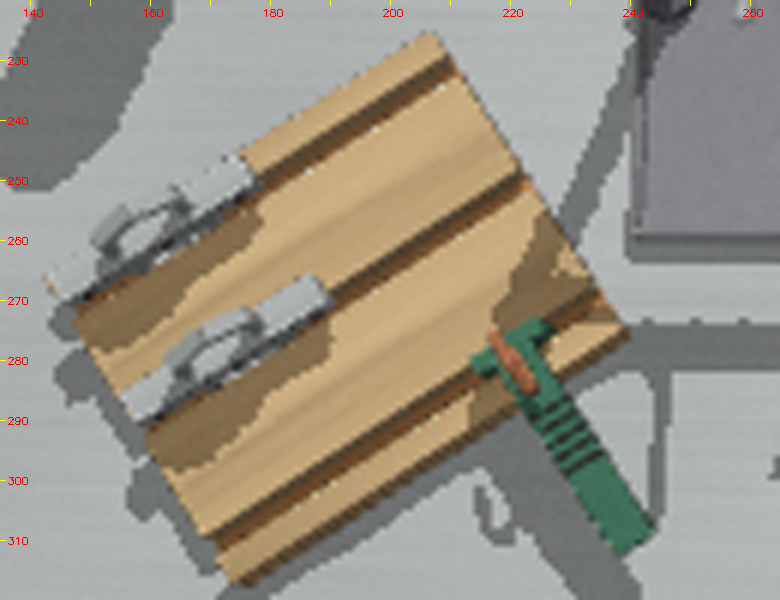

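View pics/c2.png

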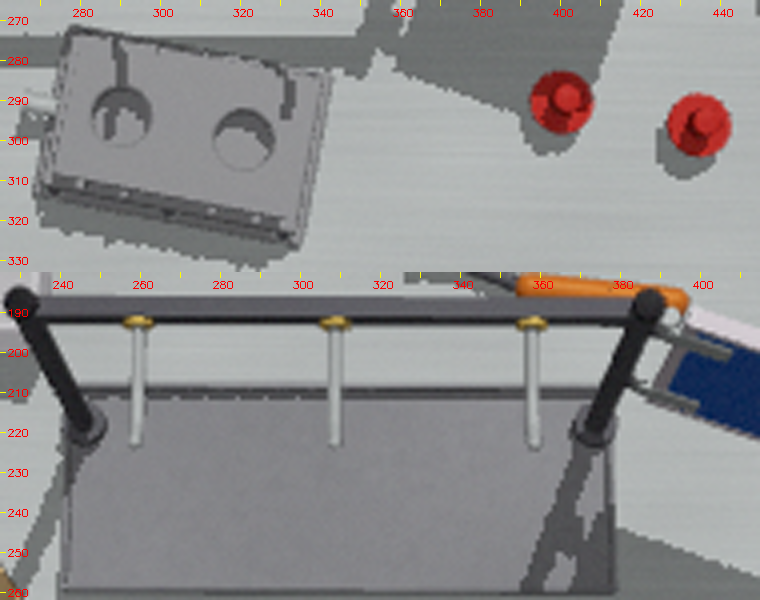

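View pics/c3.png

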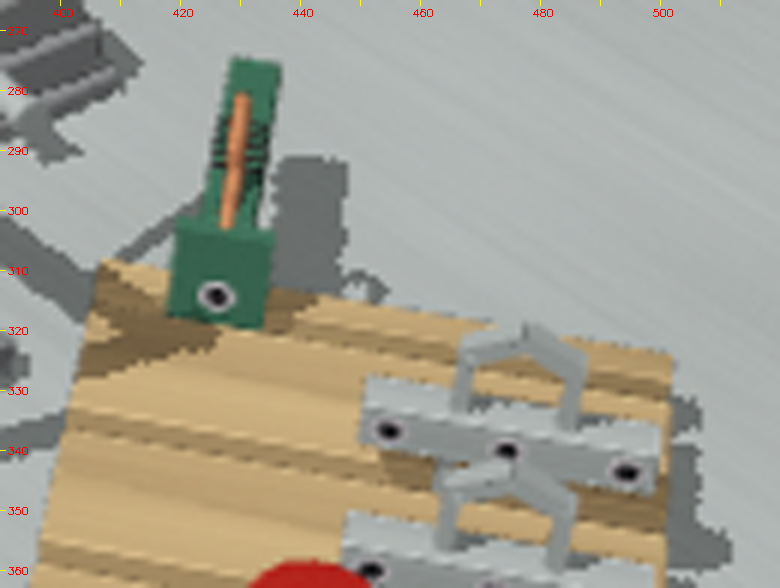

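```bash
cat > h.py <<'E'
from station import env, set_gripper, viewer, workorder
import numpy as np, cv2
from scipy.optimize import least_squares
from scipy.spatial.transform import Rotation as R
np.set_printoptions(suppress=True,precision=2)
CP={n:viewer.camera_params(n) for n in("scene","top")}
def proj(n,P):
    c=CP[n]; P=np.atleast_2d(P)
    q=(P-c["pose"][:3,3])@c["pose"][:3,:3]
    return np.c_[c["cx"]+c["fx"]*q[:,0]/-q[:,2], c["cy"]-c["fy"]*q[:,1]/-q[:,2]]
def ray(n,uv,z):
    c=CP[n]; d=c["pose"][:3,:3]@[(uv[0]-c["cx"])/c["fx"],-(uv[1]-c["cy"])/c["fy"],-1]
    o=c["pose"][:3,3]; return o+d*(z-o[2])/d[2]
def place(p,L):
    L=np.atleast_2d(L).astype(float); c,s=np.cos(p[2]),np.sin(p[2])
    return np.c_[p[0]+c*L[:,0]-s*L[:,1], p[1]+s*L[:,0]+c*L[:,1], L[:,2]]
def fit(obs,p0):
    f=lambda p:np.concatenate([proj(n,place(p,l))[0]-uv for n,l,uv in obs])
    r=least_squares(f,p0,x_scale=[10,10,.1],loss="soft_l1"); return r.x,r.fun.reshape(-1,2)
def down(a):   # tool down, jaws (tool y) along world angle a
    return (R.from_euler("z",a-np.pi/2)*R.from_quat([1,0,0,0])).as_quat()
def jaw(a):    # bring jaw angle to the turn nearest the wrist's centre is left to pick(): try both half turns
    return down(a),down(a+np.pi)
def pick(pos,a):
    best=None
    for q in jaw(a):
        j=env.ik(pos,q)
        if j is not None and (best is None or abs(j[5])<abs(best[0][5])): best=(j,q)
    return best
E
cat > fit0.py <<'E'
from h import *
T="top";S="scene"
rack,r=fit([(T,(85,-105,32),(207,225.3)),(T,(-85,-105,32),(240,275)),(T,(-85,105,32),(172,312.2)),
 (S,(-85,-105,32),(407.5,308)),(S,(-85,105,32),(502.2,323.8))],[600,200,-.5]); print("rack",rack,"\n",r)
A,r=fit([(T,(8,-50,71),(187,265.3)),(T,(-8,-50,71),(190.5,269.7)),(T,(8,50,71),(155,285.3)),(T,(-8,50,71),(157.8,290)),
 (S,(8,-50,71),(450.3,332.2)),(S,(8,-50,51),(450,338.3)),(S,(8,50,71),(499.2,340.8)),(S,(8,50,51),(499.2,347.2))],[600,300,-.5]);print("A",A,"\n",r)
B,r=fit([(T,(8,-50,71),(174.7,245.3)),(T,(-8,-50,71),(178,250.3)),(T,(8,50,71),(142.5,265.8)),(T,(-8,50,71),(145.3,270.3)),(S,(8,-50,71),(447.2,355.8))],[600,300,-.5]);print("B",B,"\n",r)
print("in rack",[(R.from_euler("z",-rack[2]).as_matrix()[:2,:2]@(b[:2]-rack[:2])) for b in(A,B)])
F,r=fit([(T,(-16,-10,72),(244.2,307.5)),(T,(-16,10,72),(239.2,312.8)),(T,(96,18,70),(213.7,280)),(T,(96,-18,70),(225,273))],[500,150,-.5]);print("F",F,"\n",r)
for w in((290.5,294),(321.2,300)):print("well",ray(T,w,58))
for k,f in(((401.8,289.3),(400.2,290.5)),((436.2,295),(434.7,296.3))):print("plug",ray(T,k,48),ray(T,f,24))
st,r=fit([(T,(-20,115,310),(258.7,223.3)),(T,(-20,0,310),(308.8,223.3)),(T,(-20,-115,310),(358.7,223.3)),(T,(60,182,5),(246.3,218.8)),
 (T,(60,-182,5),(373.3,220)),(T,(60,182,314),(230.5,187)),(T,(60,-182,314),(387.5,188.3)),(S,(-20,-115,308),(287,165)),(S,(-20,0,308),(321,184)),(S,(-20,115,308),(357,207))],[700,0,0]);print("stand",st,"\n",r)
E
python3 fit0.py
```

```text
rack [509.64 318.95   0.58] 
 [[ 0.2  -1.32]
 [-1.92 -0.07]
 [-0.53  3.75]
 [-0.84 -2.  ]
 [-0.12  0.15]]
A [481.12 357.81   0.6 ] 
 [[-1.16 -0.46]
 [-1.61  0.06]
 [-1.34 -0.03]
 [-1.12  0.26]
 [-0.5  -1.05]
 [-1.27 -0.43]
 [ 0.37 -0.72]
 [-1.2  -0.36]]
B [533.85 392.67   0.61] 
 [[-0.65 -0.09]
 [-0.87 -0.28]
 [-0.24 -0.06]
 [ 0.01  0.32]
 [-0.94 -2.08]]
in rack [array([-2.65, 48.14]), array([60.56, 48.51])]
F [409.09 173.75   0.63] 
 [[ 1.    0.85]
 [-0.3  -0.09]
 [-0.2  -0.02]
 [-0.24 -0.66]]
well [443.19  37.74  58.  ]
well [428.4  -45.07  58.  ]
plug [ 461.65 -263.55   48.  ] [ 460.82 -262.82   24.  ]
plug [ 447.67 -356.53   48.  ] [ 446.36 -357.51   24.  ]
stand [603.32 -10.02   0.01] 
 [[-0.43 -1.01]
 [-0.52 -0.48]
 [-0.4   0.05]
 [-0.14 -0.41]
 [-0.01 -0.27]
 [-0.2   0.98]
 [-0.39  1.35]
 [-0.55 -2.71]
 [-1.2  -1.6 ]
 [ 0.11 -2.11]]
```

```bash
cat > cfg.py <<'E'
from h import *
ST=np.array([604,-9,.008]); A=np.array([481.5,358.5,.6]); B=np.array([534.8,393.6,.6]); F=np.array([410,174.7,.615])
W=[(444.2,38.8),(429.4,-44)]
sp=lambda x,y,z:place(ST,(x,y,z))[0]
def hang(b,yp,off=-35,shot=None):
    g=place(b,(0,off,69))[0]; a=b[2]
    q1=pick(g+[0,0,200],a)[1]; k=0 if np.allclose(q1,down(a)) else np.pi
    qs=down(ST[2]+k)
    set_gripper(40); env.reach(g+[0,0,200],q1); env.move_l(g+[0,0,61],rate=150)
    set_gripper(0); print("width",env.read_state()["width"])
    p=g+[0,0,278]; env.move_l(p,rate=150)
    s=sp(-90,yp+off,278+69); env.move_l(s,qs,rate=180)
    print("f",env.read_state()["force"])
    if shot: shot()
    print("hit",env.move_l(sp(2,yp+off,278+69),rate=80,f_stop=8))
    print("hit",env.move_l(sp(2,yp+off,259+69),rate=40,f_stop=8),env.read_state()["tool_pos"])
def leave(yp,off=-35):
    set_gripper(38); p=env.read_state()["tool_pos"]
    env.move_l([p[0],p[1],430],rate=150); 
E
python3 - <<'E'
from cfg import *
hang(A,115)
print(env.read_state()["time_s"])
for n in("scene","top"): cv2.imwrite(f"pics/{n}1.png",viewer.camera(n))
s=cv2.imread("pics/scene1.png"); t=cv2.imread("pics/top1.png")
cv2.imwrite("pics/m1.png",np.hstack([cv2.resize(s[140:340,230:430],None,fx=2,fy=2),cv2.resize(t[120:320,180:380],None,fx=2,fy=2)]))
E
```

```text
width 15.685554451553081
f [ 0.11  0.05 -1.21]
hit False
hit True [605.23  71.56 328.69]
9.0333
```

View pics/m1.png

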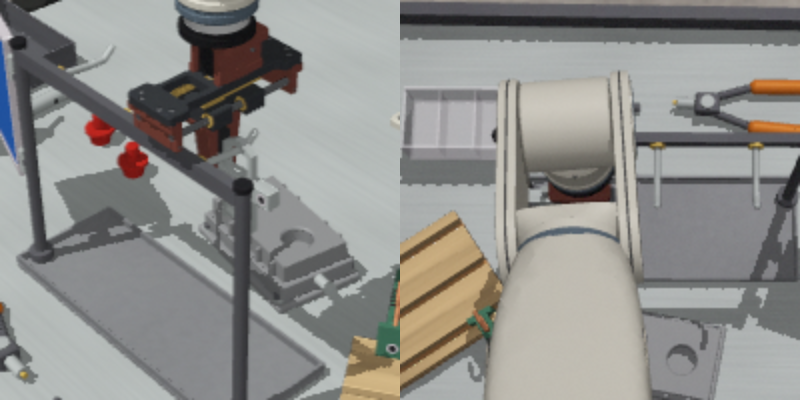

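The bracket's eye is over the left prong and the stop height (bracket mid ≈ 260) matches the seat. I'll release it and hang the second on the middle prong.

```bash
python3 - <<'E'
from cfg import *
leave(115)
hang(B,0)
leave(0)
p=env.read_state()["tool_pos"]; env.move_l([420,p[1]+60,430],rate=250)
print(env.read_state()["time_s"])
for n in("scene","top"): cv2.imwrite(f"pics/{n}2.png",viewer.camera(n))
s=cv2.imread("pics/scene2.png"); t=cv2.imread("pics/top2.png")
cv2.imwrite("pics/m2.png",np.hstack([cv2.resize(s[140:340,220:420],None,fx=2,fy=2),cv2.resize(t[140:340,200:400],None,fx=2,fy=2)]))
E
```

```text
width 15.97291864142111
f [ 0.62 -0.08 -2.39]
hit False
hit True [605.92 -43.71 328.55]
21.7417
```

View pics/m2.png

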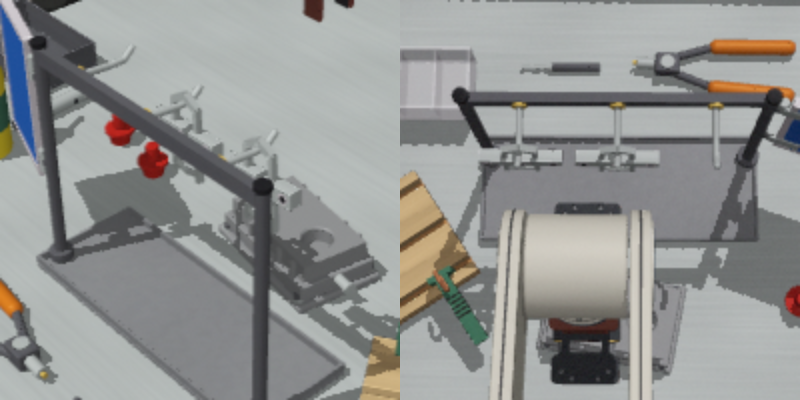

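Both brackets hang, eyes centred on the left and middle prongs. Next the footpeg: grip, lift, stop short of the loop and look.

```bash
cat >> cfg.py <<'E'
def ftcp(x,z,y=0): # TCP for hook seat at stand (x,y,z)
    return sp(x-80,y,z-48+61)
E
python3 - <<'E'
from cfg import *
t=cv2.imread("pics/top2.png")
g=np.array([F[0],F[1],62.]); a=F[2]+np.pi/2
q1=pick(g+[0,0,200],a)[1]; k=0 if np.allclose(q1,down(a)) else np.pi
set_gripper(45); env.reach(g+[0,0,200],q1); env.move_l(g+[0,0,61],rate=150)
set_gripper(0); print("width",env.read_state()["width"])
env.move_l(g+[0,0,61+230],rate=120)
env.move_l(ftcp(-60,233),down(ST[2]+np.pi/2+k),rate=150); print(env.read_state()["force"],env.read_state()["time_s"])
for n in("scene","top"): cv2.imwrite(f"pics/{n}3.png",viewer.camera(n))
s=cv2.imread("pics/scene3.png"); t=cv2.imread("pics/top3.png")
# predicted loop / hook seat
print("loop",proj("scene",[sp(2,0,210),sp(2,115,210)]),"seat",proj("scene",sp(-60,0,233)))
cv2.imwrite("pics/m3.png",np.hstack([cv2.resize(s[150:300,270:420],None,fx=4,fy=4,interpolation=cv2.INTER_CUBIC)]))
E
```

```text
width 19.914552965626957
[-0.61  0.5  -0.97] 28.6833
loop [[313.05 224.14]
 [348.71 248.13]] seat [[333.99 204.88]]
```

View pics/m3.png

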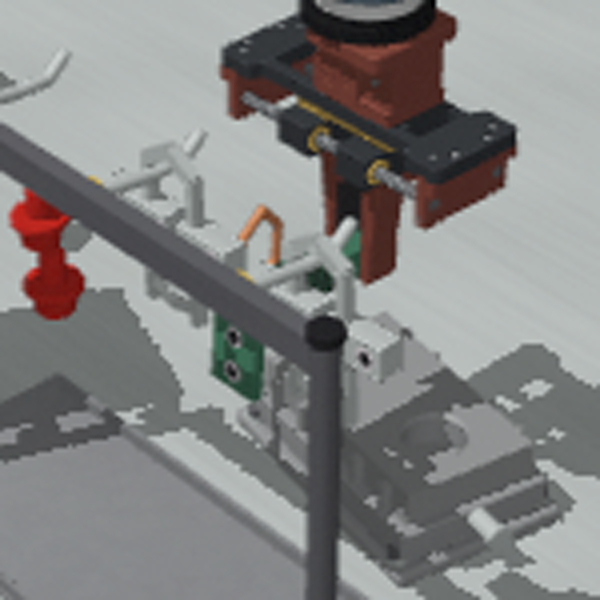

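The hook peak shows at crop (262,207), loop bar about (175,305); both are offset the same ~1.5 px from prediction, so their relative alignment is good. Insert and lower.

```bash
python3 - <<'E'
from cfg import *
print(env.move_l(ftcp(2,233),rate=60,f_stop=5),env.read_state()["tool_pos"],ftcp(2,233))
print(env.move_l(ftcp(2,207),rate=30,f_stop=4),env.read_state()["tool_pos"],ftcp(2,210),env.read_state()["force"])
env.hold(.2)
cv2.imwrite(f"pics/scene4.png",viewer.camera("scene"))
s=cv2.imread("pics/scene4.png")
cv2.imwrite("pics/m4.png",cv2.resize(s[170:270,280:380],None,fx=5,fy=5,interpolation=cv2.INTER_CUBIC))
E
```

```text
False [525.63  -9.62 245.93] [526.    -9.62 246.  ]
True [526.19  -9.62 222.74] [526.    -9.62 223.  ] [ 1.16 -0.08  3.17]
```

View pics/m4.png

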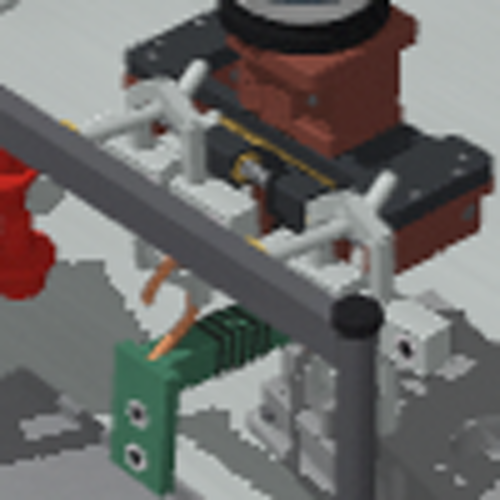

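Contact came exactly at the seat height (222.7 vs 223) with the hook tip in front of the loop bar. Release, back off, and check.

```bash
python3 - <<'E'
from cfg import *
set_gripper(40); p=env.read_state()["tool_pos"]
env.move_l([p[0],p[1],p[2]+50],rate=100); env.move_l([440,p[1]-60,400],rate=250); env.hold(.5)
print(env.read_state()["time_s"])
for n in("scene","top"): cv2.imwrite(f"pics/{n}5.png",viewer.camera(n))
s=cv2.imread("pics/scene5.png"); t=cv2.imread("pics/top5.png")
cv2.imwrite("pics/m5.png",np.hstack([cv2.resize(s[150:270,270:390],None,fx=3.333,fy=3.333,interpolation=cv2.INTER_CUBIC),cv2.resize(t[240:340,350:450],None,fx=4,fy=4,interpolation=cv2.INTER_CUBIC)]))
hsv=cv2.cvtColor(t,cv2.COLOR_BGR2HSV); m=((hsv[...,0]<6)|(hsv[...,0]>174))&(hsv[...,1]>150)
m[:250]=0;m[320:]=0;m[:,:270]=0;m[:,470:]=0
n,l,st_,c=cv2.connectedComponentsWithStats(m.astype(np.uint8))
for i in range(1,n):
    if st_[i,4]>50: print(st_[i],c[i],ray("top",c[i],30))
E
```

```text
33.4333
[401 273  15  15 180] [407.72 279.98] [ 489.53 -283.07   30.  ]
[427 289  15  15 183] [434.17 295.92] [ 446.8  -354.81   30.  ]
```

View pics/m5.png

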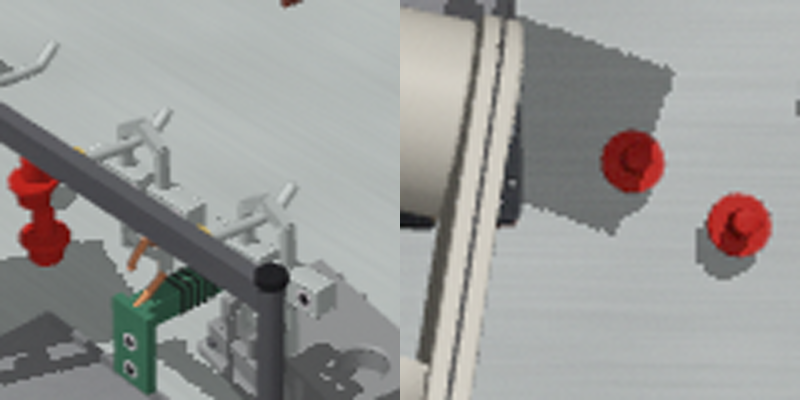

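The footpeg hangs well. One plug has been knocked: it's now at pixel (407.7,280), the other unchanged at (434,296). Plugs next.

```bash
cat > plug.py <<'E'
from cfg import *
def plug(uv,w,a=0.0):
    g=ray("top",uv,26); g[2]=107; 
    set_gripper(45); q=pick(g+[0,0,120],a)[1]
    env.reach(g+[0,0,120],q); env.move_l(g,rate=120); set_gripper(0); print("width",env.read_state()["width"])
    env.move_l(g+[0,0,90],rate=150)
    p=np.array([w[0],w[1],165+24.]); env.move_l(p,rate=200); env.hold(.2)
    h=env.move_l([w[0],w[1],145],rate=40,f_stop=12); s=env.read_state(); print("hit",h,s["tool_pos"],s["force"])
def let():
    set_gripper(40); p=env.read_state()["tool_pos"]; env.move_l([p[0],p[1],p[2]+90],rate=150)
E
python3 - <<'E'
from plug import *
plug((407.8,280),W[1]); cv2.imwrite("pics/scene6.png",viewer.camera("scene"))
E
```

```text
width 19.089622228170995
hit True [429.35 -43.98 146.93] [-0.76  0.2   3.18]
```

Contact was at 146.9 (147 = home). Release, then the second plug.

```bash
python3 - <<'E'
from plug import *
let()
plug((434.2,296),W[0]); let()
p=env.read_state()["tool_pos"]; env.move_l([330,-330,330],rate=250); env.hold(.3)
print(env.read_state()["time_s"])
for n in("scene","top"): cv2.imwrite(f"pics/{n}7.png",viewer.camera(n))
s=cv2.imread("pics/scene7.png"); t=cv2.imread("pics/top7.png")
k=dict(fx=4,fy=4,interpolation=cv2.INTER_CUBIC)
cv2.imwrite("pics/m7.png",np.vstack([np.hstack([cv2.resize(s[220:300,320:420],None,**k),cv2.resize(t[260:340,260:360],None,**k)]),cv2.resize(t[175:235,300:500],None,**k)]))
print("plug pred",proj("top",[(*w,64) for w in W]))
E
```

```text
width 19.513084807225678
hit True [444.49  39.1  161.09] [ 0.88  1.61 -0.45]
52.1667
plug pred [[290.02 293.4 ]
 [320.83 299.43]]
```

View pics/m7.png

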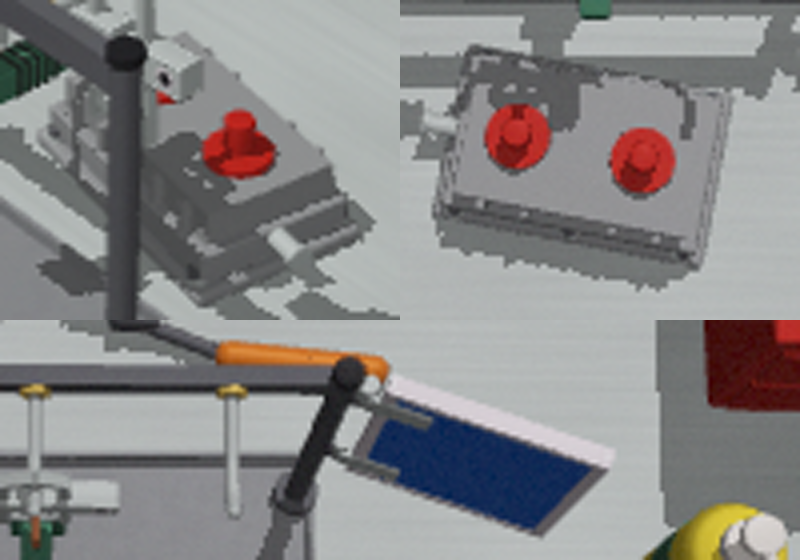

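Both plugs sit centred (flanges ≈ (289,294), (320.4,300) vs predicted (290,293.4), (320.8,299.4)), but the second stopped 14 mm high before release. I'll press each from above with closed fingers to prove it is home, and compute the screen angle from its top edge, (397,191.6)→(451.6,209.6).

```bash
python3 - <<'E'
from cfg import *
set_gripper(0)
for w in W:
    q=pick([*w,230],0.)[1]; env.reach([*w,215],q); env.hold(.2)
    h=env.move_l([*w,166],rate=40,f_stop=12); print(h,env.read_state()["tool_pos"],env.read_state()["force"]); env.move_l([*w,215],rate=150)
a,b=ray("top",(397.1,191.6),310),ray("top",(451.6,209.6),310)
d=b-a; h=sp(60,-197,310); print(a,b,"len",np.hypot(*d[:2]),"hinge",h)
for p in(a,b,(a+b)/2):
    e=R.from_euler("z",-ST[2]).apply(p-h); print("angle",np.arctan2(-e[0],-e[1]),np.hypot(e[0],e[1]))
e=R.from_euler("z",-ST[2]).apply(d);print("dir",np.arctan2(-e[0],-e[1]))
E
```

```text
True [444.09  38.77 168.28] [-1.24  0.27  8.23]
True [429.32 -44.03 168.31] [-0.85  0.67  8.71]
[ 661.1  -215.42  310.  ] [ 619.98 -340.85  310.  ] len 131.9996921005078 hinge [ 665.57 -205.51  310.  ]
angle 0.4320143895172295 10.871307888388138
angle 0.3329734479529033 142.81334763796696
angle 0.3399702453377751 76.81757039067462
dir 0.3248298148504558
```

Both plugs are proved home (press stopped at 168.3; expected 168). Before the screen, I take the whole-scene state as good (hung parts were seen after release); now pinch and swing from 0.33 to 1.57.

```bash
python3 - <<'E'
from cfg import *
pos=lambda th,z:sp(60-80*np.sin(th),-197-80*np.cos(th),z)
best=min((0,np.pi,-np.pi),key=lambda k:max((abs(j[5]) if (j:=env.ik(pos(t,400),down(ST[2]-t+k))) is not None else 9) for t in(.33,.9,1.57)))
print("k",best)
set_gripper(44); c=env.read_state()["tool_pos"]; env.move_l([c[0],c[1],440],rate=200)
env.reach(pos(.33,440),down(ST[2]-.33+best)); print(env.move_l(pos(.33,376),rate=100,f_stop=10))
set_gripper(0); print("width",env.read_state()["width"])
for th in np.linspace(.33,1.575,13)[1:]:
    env.move_l(pos(th,376),down(ST[2]-th+best),rate=60)
print(env.read_state()["force"],env.read_state()["qpos"])
set_gripper(44); p=env.read_state()["tool_pos"]; env.move_l([p[0],p[1],450],rate=120)
env.move_l([420,-330,450],rate=250); env.hold(.5); print(env.read_state()["time_s"])
for n in("scene","top"): cv2.imwrite(f"pics/{n}8.png",viewer.camera(n))
s=cv2.imread("pics/scene8.png"); t=cv2.imread("pics/top8.png")
cv2.imwrite("pics/m8.png",np.hstack([cv2.resize(s[130:330,200:400],None,fx=2,fy=2),cv2.resize(t[170:350,230:410],(400,400),interpolation=cv2.INTER_CUBIC)]))
E
```

```text
k 3.141592653589793
False
width 9.878521877283518
[ 9.5   1.16 -1.6 ] [-0.36  0.35  1.57  0.    1.22  1.21]
69.6167
```

View pics/m8.png

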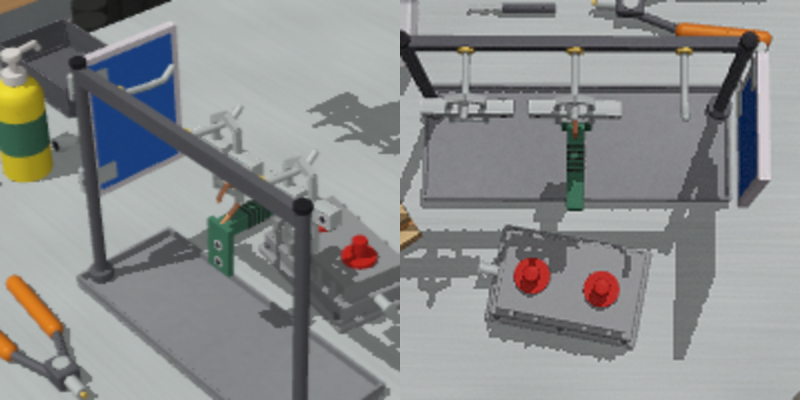

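Everything hangs and both plugs sit. The screen's top strip runs from crop (766,52) to (763,180); check the angle.

```bash
python3 - <<'E'
from cfg import *
f=lambda x,y:ray("top",(230+(x-400)*.45,170+y*.45),310)
for p,q in(((766,52),(763,180)),((771,50),(769,178)),((761,55),(757,182))):
    a,b=f(*p),f(*q); e=R.from_euler("z",-ST[2]).apply(b-a); print(a,b,np.hypot(*e[:2]),np.arctan2(-e[0],-e[1]))
E
```

```text
[ 656.67 -209.78  310.  ] [ 520.69 -204.93  310.  ] 136.06405537644494 1.614464602786891
[ 658.92 -215.04  310.  ] [ 522.87 -211.1   310.  ] 136.11206146918082 1.6077481030934946
[ 653.33 -204.51  310.  ] [ 518.51 -198.76  310.  ] 134.93874056141857 1.621423240217049
```

The screen is at about 1.61 by eye and 1.575 as commanded, both inside 1.46–1.68. Handing in.

```bash
python3 - <<'E'
from station import env, workorder
workorder.sign_off(); print(env.read_state()["time_s"])
E
```

```text
the job is handed in; nothing more can be done
the job is handed in; nothing more can be done
```

The job is done and handed in at about 70 s of robot time. Only two brackets and one footpeg were there at the start. No verdict was reported.

- **Brackets:** they hang on the left and middle prongs. Both stopped at about 260 mm, the expected height, and both were still upright in the last pictures.
- **Footpeg:** it is hooked into the middle bracket's loop. Contact came within 0.3 mm of the expected height, and it was still hanging in the last pictures.
- **Plugs:** one had been knocked aside during the run, so I located it again before gripping it. The second plug stopped about 14 mm high while held and dropped in when released. Pressing each from above then stopped at 168.3 mm, where 168 means home, so both flanges are down. In the pictures both were within about 1 px (about 2.5 mm) of the well centres.
- **Screen:** I swung it last, to a commanded 1.575 rad. The final picture read about 1.61 rad. The two differ slightly, but both are inside 1.46–1.68.
- **Other bench items:** the robot was kept clear of them. I did not measure them again, but the ones in view in the last pictures looked undisturbed.

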